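Close the guard on a bench test fixture and start the test

ROBOT

A 6-joint arm with a two-finger parallel gripper is mounted at the origin on the work surface. World frame = base frame: x ahead of the robot, y to its left, z up, the work surface at z = 0. Lengths are in m, angles in rad, forces in N, time in s.
With the tool pointing down it reaches from about 0.3 to 0.875 m from the base axis. Payload 6.4 kg.
Tool frame: the origin (TCP) lies midway between the tips of the shut fingers; the grasp point (between the pads) lies 19 mm behind it (ctrl.hold_point_z is the distance from the TCP to the grasp point, in m); z points along the fingers, y is the line along which they close (so a half turn about z gives the same grasp; the last joint's range is limited). The gripper opens to 85 mm and grips with 20 to 120 N. Pads are 22 mm wide; open, the fingers measure 114 mm over their backs; the gripper's body (76 mm by 85 mm) begins 54 mm behind the grasp point. The pads swing forward as they close: fully open they stand 13 mm farther back than shut.
Start: joints at [1.043, 0.181, 1.607, -0, 1.354, -0.206], TCP at [0.182, 0.546, 0.231] pointing down, gripper open.
Joint ranges: [-2.99, 2.99], [-0.89, 2.07], [0.3, 2.58], [-1.14, 4.28], [0, 2.63], [-3.12, 3.12]. Speed limits (rad/s): [2.57, 2.57, 3.01, 3.14, 3.14, 3.14].

INTERFACE

Orientations are given as a unit quaternion [w, x, y, z].
In Python, from bench import ctrl gives the robot as it stands.
- The arm moves only by the tool carry_out, never from a script. Its argument "plan" is text: rows parted by semicolons, each of 6 numbers parted by spaces: the shift along the tool's x, y, z as a fraction of full scale, then the turn, a rotation vector about the tool's x, y, z as a fraction of full scale. A call has exactly 8 rows; each row shifts and turns the commanded pose from where the row before left it, along the tool's axes as they then stand; what a row does not reach is not made up. Full scale, the value 1, is 40 mm for a shift and 0.1 rad for a turn. A row lasts 1/12 s, in which the tool goes at most 41.7 mm and 7.16 degrees, less where a joint would pass 70% of its speed; a pose out of reach is approached as far as the arm can. A call with a number of a shift or a turn outside -1 to 1 is refused whole. A call with a gripper value outside its range is refused whole. "claw" is the gripper's target within -1 to 1 (shut at 1, half-way at 0, fully open at -1), set as the call begins (left out, the last holds). The fingers move at their own pace and stop on an object; the grip force is fixed at half the most. Time passes only in rows, so rows that do not move let the fingers close, or fill a call up. It gives the time, the measured TCP pose, the force, the opening and the grip force at its end, in the units of the state.
- ctrl.get_obs(): the state, without advancing time (a new reading comes with each control period).
- ctrl.camera(name): name is "scene" or "top"; returns a dict with "pixels" (420x560x3 uint8, red, green, blue), "mtx" (3x3 intrinsics, pixels), "R" (3x3) and "t" (3): a world point X has camera coordinates R X + t. Camera axes: x right, y down, z forward; pixel columns grow to the right and rows downward; lengths in m; the calibration is good to about 2 mm. A picture is of the moment at which its call begins. There is no depth.
- ctrl.hand_in(): hands the job in; it is judged then, once.
The state is a dict: "time_s": time; "q": joint angles; "dq": joint speeds; "joint_efforts": joint torques, N m; "eef_pos": TCP position; "eef_rot": TCP orientation; "wrist_force": force on the tool from outside, world axes, zero at the start; "torque": the same for the moment, N m; "opening": opening from 0.0 (shut) to 1.0 (fully open); "grasp_force": force on a finger pad.
Only numpy, scipy, OpenCV 4.12 (cv2) and the standard library are available. Lean on these libraries where they do the work, as an engineer would, in place of code of your own. Each camera call takes 0.05 s, during which the arm holds its last target. There are 200 camera calls.

TASK

Run a test on the blue module: push it along the fixture's lane into its nest, fully home against the stop, then slide the clear yellow-edged guard along the lane over it until the guard's steel tongue is fully home in the slot of the red interlock switch. With the guard closed, flip the isolator toggle on the grey control box over to its other side, and then press the green start button all the way down and let it go. Leave the module and guard in place and do not disturb the other things on the bench.

Things in the scene. Friction and masses are not known exactly. Their poses are not given: they have to be found in the camera images.
- fixture: Grey slick-coated test fixture (friction about 0.2), fixed to the bench, turned up to 0.15 rad. Origin on the lane's centre line at bench height. +y runs along the lane from its open end to the red switch, x across, z up. Plate 6 mm thick, x -70 to 70, y -285 to 170 mm. At y = 100 mm a dark end wall 54 mm high and the red switch (46 wide, 67 high, y 100 to 165 mm) close the lane.
- lane_mouth (a point): Middle of the lane's mouth, on the plate at fixture (0, -100, 6) mm; axes as the fixture's. Two dark rails 16 mm high guide the guard: about 120 mm apart inside at this mouth, narrowing to 93 mm at fixture y = -65 mm, then straight to the end wall.
- nest_stop (a point): Middle of the stop (the switch's face below the slot) for the module, at fixture (0, 100, 21) mm; axes as the fixture's. Two black nest guides 10 mm high lead to it: 68 mm apart inside at y = 43 mm, narrowing to 48 mm at y = 65 mm, then straight to y = 100 mm. Module home: centre at fixture (0, 75, 21) mm.
- slot_mouth (a point): Centre of the mouth of the horizontal slot in the face of the red interlock switch, at (0, 100, 55) mm in the fixture's frame; axes as the fixture's. The slot is 25 mm wide (x), 9 mm high, and runs along +y.
- interlock (a joint): Plunger inside the switch slot, reached only by the tongue: 0 m = guard open; it is pushed in along the slot (about 2 N friction, no spring back) in the tongue's last 10 mm of travel and reads about 0.010 m when the guard is fully home.
- module_center (a point): Centre of the blue module: a loose box 42 mm (x) by 50 mm (y, along the lane) by 30 mm high, about 0.12 kg, with a small dark display on top. It lies on the plate in the lane, short of the nest, up to 8 mm off centre and turned up to 0.2 rad.
- guard_center (a point): Centre of the loose guard, half-way up: a tunnel 90 mm wide (x), 95 long (y), 55 high, about 0.32 kg, clear walls with yellow edges, front (+y) open, rear a flat yellow wall. Stands before the lane mouth, up to 12 mm off centre, turned up to 0.15 rad; slides when pushed on the rear, too wide to grip. Home: front against the end wall, centre at fixture (0, 52.5, 33.5) mm, module inside.
- tongue_tip (a point): Middle of the tip of the guard's flat steel tongue, 20 mm wide, 4 mm thick, level, projecting 34 mm forward (+y) of the guard's front, its centre 49 mm above the guard's underside; axes as the guard's. Fully home it lies 34 mm inside the slot mouth.
- isolator (a joint): Isolator toggle on the grey control box: 0 rad = off, leaning towards the box's -x side; 0.8 rad = on, leaning to its +x side. It springs away from its upright middle (0.4 rad) to whichever side it is on; about 1.2 N at its tip moves it.
- isolator_tip (a point): End of the bat-shaped toggle lever: 42 mm long from its pivot, 11 mm thick at the top end; the pivot lies 48 mm above the bench, the tip 87 mm when off, 16 mm to the -x side of the pivot. The pivot is at (0, -40, 48) mm in the control box's frame.
- panel: Grey control box, 100 mm (x) by 150 mm (y) by 45 mm high, fixed to the bench, carrying the toggle and the green button; origin in the middle of its underside. It stands beyond the fixture on the left or on the right, having swapped with a black bench meter of like size; turned up to 0.15 rad, its -x side towards the robot.
- start (a joint): Green spring push button on the control box: 0 m = up, 0.006 m = fully down (about 5 N), springs back.
- start_top (a point): Centre of the top face of the green button, 28 mm across, 22 mm above the control box's top; at (0, 45, 67) mm in its frame.
- meter: Black bench meter with a green screen, 100 by 150 by 55 mm (67 mm at its knob), fixed; origin in the middle of its underside. Leave alone.
- tape_center (a point): Roll of white tape lying flat, 52 mm across, 24 mm high, loose; its centre. Leave alone.
- strippers_center (a point): Teal and black wire strippers lying flat, about 170 mm long, 18 mm high; middle of the tool. Leave alone.
- screwdriver_grip (a point): Screwdriver with yellow handle lying on the bench; middle of its handle. Leave alone.
- spare_a_center (a point): Grey spare module, 42 by 50 by 30 mm; its centre. Leave alone.
- spare_b_center (a point): Another grey spare module, 42 by 50 by 30 mm; its centre. Leave alone.
- mug_center (a point): Blue mug, 80 mm across, 90 mm high; its centre. Leave alone.
- flux_center (a point): Small white bottle with red cap, 40 mm across, 90 mm high; its centre. Leave alone.
There are look-alikes about, which are no part of the job. Of the things that look like the part that bears module_center, the largest one is meant.

How it is judged:
On the way, in this order (a step that is already met when the one before it is completed fails the run):
1. the module is home in the nest (y of module_center in the frame of fixture above 0.071 m and x of module_center in the frame of fixture between -0.006 and 0.006 m and z of module_center in the frame of fixture below 0.025 m and angle between module_center's own z axis and vertical below 0.1 rad and angle between the y axis of module_center and the y axis of fixture, either way round below 0.12 rad), for 0.2 s.
2. the guard is closed over it, tongue fully home in the switch (all of step 1 and value of joint interlock above 0.0065 m and y of tongue_tip in the frame of slot_mouth above 0.0305 m and x of tongue_tip in the frame of slot_mouth between -0.006 and 0.006 m and angle between the y axis of guard_center and the y axis of fixture, either way round below 0.06 rad and angle between guard_center's own z axis and vertical below 0.06 rad), for 0.2 s.
3. the isolator is flipped on, guard closed (value of joint isolator above 0.65 rad and value of joint interlock above 0.0065 m and y of tongue_tip in the frame of slot_mouth above 0.0305 m and x of tongue_tip in the frame of slot_mouth between -0.006 and 0.006 m and angle between the y axis of guard_center and the y axis of fixture, either way round below 0.06 rad and angle between guard_center's own z axis and vertical below 0.06 rad), for 0.2 s.
4. the start button is pressed down, isolator on and guard closed (all of step 3 and value of joint start above 0.0045 m), for 0.05 s.
At the end, for the whole second after the job is handed in: Module within 4 mm of the stop, 6 mm of centre, 0.12 rad of square; tongue within 3.5 mm of fully home, 6 mm sideways, 0.06 rad of square, plunger in over 6.5 mm; isolator on (over 0.65 rad); start button up again; all at rest (all of step 1 and all of step 3 and value of joint start below 0.002 m and linear speed of guard below 0.02 m/s); the robot touches nothing.
It fails at once if a bystander on the bench is moved by more than 20 mm (distance of any of tape_center, strippers_center, screwdriver_grip, spare_a_center, spare_b_center, mug_center, flux_center from where it was at the start of the episode above 0.02 m).
It fails at once if the guard is tipped (angle between guard_center's own z axis and vertical above 0.3 rad).
It also fails if it takes over 67 s, if anything falls off the work surface, if the arm or the gripper's body presses on something with over 40 N, if the wrist force passes 120 N, or if a joint passes its speed limit or range.

## Working session

There is one attempt and no reset: what is moved stays moved. The work goes in short steps, Python scripts to look and compute and a tool call to move; the robot and the scene stay as the last step left them, time stands still between calls to the robot, and variables do not carry over. Pictures are saved under pics/ and viewed, at most 14 in all, crops included, and the job is handed in when it is done.

Besides the shell and the picture viewer there is one more tool, called after "Call:" as name(argument=value, ...) on one line, values as JSON. carry_out: Moves the arm, as the interface text tells. Shift numbers are shares of 40 mm and turn numbers shares of 0.1 rad, none past 1 either way. Its arguments: {"type":"object","properties":{"plan":{"type":"string"},"claw":{"type":"number"}},"required":["plan"]}

```bash
mkdir -p pics
cat > h.py <<'E'
import numpy as np,cv2
from bench import ctrl
def shot(n,f=None):
    c=ctrl.camera(n)
    if f: cv2.imwrite('pics/'+f,c['pixels'][:,:,::-1])
    return c
def ray(c,u,v,z):
    K,R,t=map(np.array,(c['mtx'],c['R'],c['t']))
    o=-R.T@t; d=R.T@np.linalg.solve(K,[u,v,1.]); return o+d*(z-o[2])/d[2]
def proj(c,X):
    p=np.array(c['mtx'])@(np.array(c['R'])@np.array(X)+np.array(c['t'])); return p[:2]/p[2]
E
python3 - <<'E'
from h import *
for n in('top','scene'):
    c=shot(n,n+'0.png'); print(n,-c['R'].T@c['t'],c['mtx'][0,0]); print(np.round(c['R'],2))
o=ctrl.get_obs();print(o['time_s'],o['eef_pos'],o['eef_rot'],o['opening'])
E
```

```text
top [ 0.25855897 -0.03662358  1.31656078] 508.5384347577111
[[-0.02 -1.   -0.02]
 [-0.98  0.03 -0.19]
 [ 0.19  0.01 -0.98]]
scene [ 1.31458072 -0.08127296  0.86725016] 402.99136500571365
[[ 0.03  1.   -0.  ]
 [ 0.71 -0.02 -0.71]
 [-0.71  0.02 -0.71]]
0.1 [0.18155526 0.54506177 0.23049904] [-2.65196827e-04  1.60170985e-01  9.87088981e-01 -7.26511177e-04] 1.0026597944233433
```

View pics/top0.png

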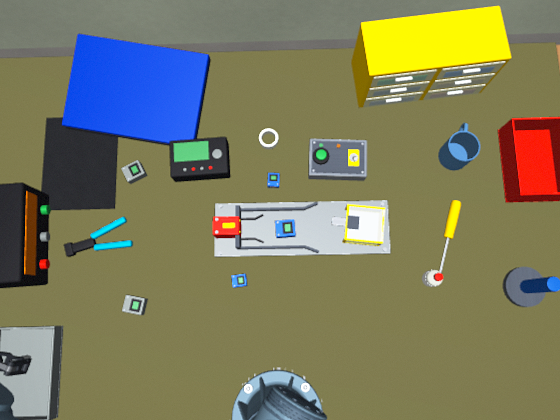

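View pics/scene0.png

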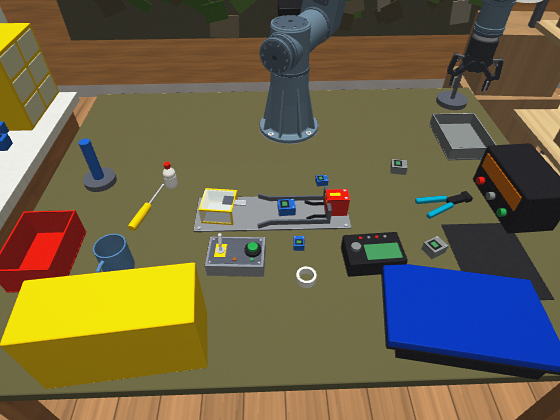

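The top view shows the fixture (switch at pixel 227,226, guard at 364,224) with the large blue module in the lane at (286,228). The panel is at (338,158) with its toggle at (354,158) and button at (321,155). The small blue look-alikes are at (273,180) and (239,280). The scene view agrees.

Run:
```python
from h import *
t=shot('top')['pixels'][130:265,205:400,::-1]; s=shot('scene')['pixels'][180:280,185:360,::-1]
t=cv2.resize(t,None,fx=4,fy=4,interpolation=cv2.INTER_CUBIC)
cv2.imwrite('pics/t1.png',t)
s=cv2.resize(s,None,fx=4,fy=4,interpolation=cv2.INTER_CUBIC)
cv2.imwrite('pics/s1.png',s)
```

```text
(no output)
```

View pics/t1.png

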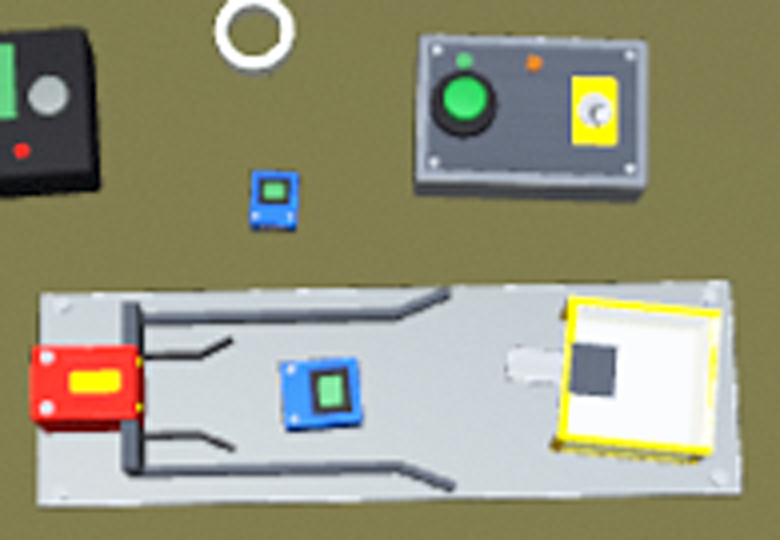

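View pics/s1.png

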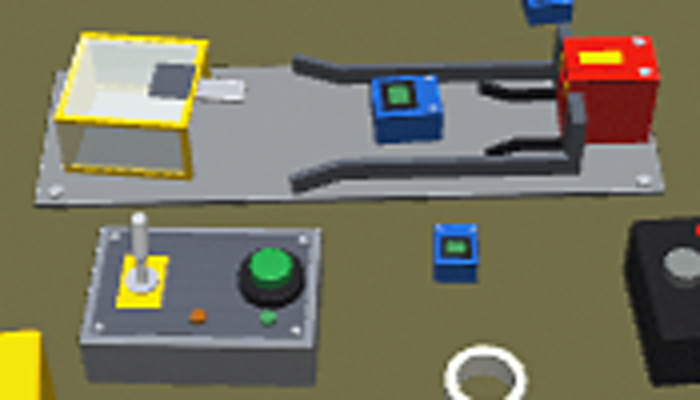

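Top crop (×4): plate corners at about (41,294), (727,282), (741,493), (37,505); module top centred near (321,393); guard top (553–722, 297–456), turned a little; button (465,98); toggle tip (600,113). In the scene crop the toggle leans away from that camera, so it is off.

```bash
cat > m.py <<'E'
from h import *
def roi(n): return (205,130,400,265) if n=='top' else (185,180,360,280)
def mask(c,n,lo,hi,seed=None):
    a=cv2.cvtColor(c['pixels'],cv2.COLOR_RGB2HSV); m=cv2.inRange(a,np.array(lo),np.array(hi))
    x0,y0,x1,y1=roi(n); k=np.zeros_like(m);k[y0:y1,x0:x1]=m[y0:y1,x0:x1]; return k
def blobs(m,mn=15):
    n,l,s,ce=cv2.connectedComponentsWithStats(m); return [(s[i][4],ce[i],l==i) for i in range(1,n) if s[i][4]>mn]
def full(p): return 205+(p[0]+.5)/4-.5,130+(p[1]+.5)/4-.5
def fulls(p): return 185+(p[0]+.5)/4-.5,180+(p[1]+.5)/4-.5
def tri(c1,p1,c2,p2):
    A=[]
    for c,p in((c1,p1),(c2,p2)):
        P=np.array(c['mtx'])@np.c_[c['R'],c['t']]; A+= [p[0]*P[2]-P[0],p[1]*P[2]-P[1]]
    v=np.linalg.svd(np.array(A))[2][-1]; return v[:3]/v[3]
E
python3 - <<'E'
from m import *
np.set_printoptions(precision=4,suppress=True)
T=shot('top');S=shot('scene')
pl=np.array([ray(T,*full(p),.006) for p in [(41,294),(727,282),(741,493),(37,505)]])
print('plate',pl[:,:2].tolist()); 
ctr=pl.mean(0)
ps=np.array([ray(S,*fulls(p),.006) for p in [(37,203),(664,192),(62,70)]]);print('plate scene +x-y,+x+y,-x-y',ps[:,:2].tolist())
for a,b in((1,0),(2,3)):
    d=pl[b]-pl[a];print('yaw',np.arctan2(-d[0],d[1]),np.linalg.norm(d))
def rect(n,c,lo,hi,z):
    for a,ce,l in blobs(mask(c,n,lo,hi),40):
        p=np.argwhere(l)[:,::-1]
        w=np.array([ray(c,*q,z)[:2] for q in p],np.float32); r=cv2.minAreaRect(w); print(n,a,ce,'w',np.round(r[0],4),np.round(r[1],4),r[2])
for z,l,h in ((.036,(100,120,150),(125,255,255)),(.061,(22,120,150),(34,255,255)),(.067,(50,100,100),(75,255,255)),(.073,(0,150,100),(8,255,255))):
    for n,c in(('top',T),('scene',S)): rect(n,c,l,h,z)
mo=[ray(T,*full(p),.036) for p in [(281,362),(355,357),(362,425),(287,430)]];print('mod',np.mean(mo,0),[np.arctan2(-(b-a)[0],(b-a)[1]) for a,b in((mo[1],mo[0]),(mo[2],mo[3]))])
g=[ray(T,*full(p),.061) for p in [(570,297),(722,310),(712,456),(555,441)]];print('guard',np.array(g)[:,:2].tolist(),np.mean(g,0))
print('button tri',tri(T,full((465,98)),S,fulls((271,264))))
print('toggle tri',tri(T,full((601,114)),S,fulls((139,217))))
print('mod tri -x+y',tri(T,full((287,430)),S,fulls((437,79))), tri(T,full((281,362)),S,fulls((440,109))))
print('guard tri -x+y,+x+y', tri(T,full((555,441)),S,fulls((207,40))),tri(T,full((570,297)),S,fulls((192,126))))
pa=[ray(T,*full(p),.045) for p in [(420,36),(648,40),(646,187),(416,182)]];print('panel',np.array(pa)[:,:2].tolist(),np.mean(pa,0))
E
```

```text
plate [[0.5354609450294705, 0.15417079600696104], [0.5319158691127759, -0.29710818896681224], [0.3930162644991647, -0.2975581968343134], [0.39619442540100946, 0.156395137571985]]
plate scene +x-y,+x+y,-x-y [[0.5365818012326714, -0.29999702598541944], [0.5418312247164503, 0.15001325421306655], [0.3983748510634586, -0.2965819779159499]]
yaw -0.007855457741948232 0.4512929091424041
yaw -0.00700095965070113 0.4539644595398571
top 110 [273.3    179.8273] w [ 0.5879 -0.0013] [0.0311 0.0348] 88.47241973876953
top 209 [283.9234 228.244 ] w [ 0.4601 -0.029 ] [0.042  0.0492] 3.82987380027771
scene 88 [287.625  203.8068] w [ 0.4667 -0.0327] [0.0408 0.0491] 4.170198440551758
scene 51 [298.6078 239.8039] w [ 0.6102 -0.0052] [0.0267 0.0318] 87.98246002197266
top 124 [352.871  157.0887] w [ 0.6355 -0.208 ] [0.0256 0.0431] 87.29769897460938
top 205 [358.2927 223.6293] w [ 0.4626 -0.2267] [0.0949 0.0922] 83.2486343383789
top 59 [228.4068 224.9661] w [0.467  0.1119] [0.0278 0.0101] 88.57157897949219
scene 167 [219.4671 199.8503] w [ 0.4674 -0.2307] [0.0956 0.0939] 82.68124389648438
scene 90 [220.0444 
[... 573 characters left out ...]
.036 ] [np.float64(0.04330348851256186), np.float64(0.042493242502617865)]
guard [[0.5133483750457841, -0.1871830001364663], [0.5025861586380187, -0.281946916589099], [0.4107252350902331, -0.27016218389255087], [0.42244522185230643, -0.17362431698847494]] [ 0.4623 -0.2282  0.061 ]
button tri [ 0.6452 -0.1271  0.0615]
toggle tri [ 0.6246 -0.2103  0.0872]
mod tri -x+y [ 0.4384 -0.0071  0.0249] [ 0.4808 -0.0057  0.0352]
guard tri -x+y,+x+y [ 0.4232 -0.1762  0.0561] [ 0.514  -0.187   0.0577]
panel [[0.6932157097945357, -0.09938478537768342], [0.6863517234298455, -0.2479033038768388], [0.5875249528682045, -0.24126736710526325], [0.5947748691236352, -0.09357088077148387]] [ 0.6405 -0.1705  0.045 ]
```

Call:
carry_out(plan="-.66 -.72 0 0 0 1; -.73 -.65 0 0 0 1; -.8 -.58 0 0 0 1; -.85 -.5 0 0 0 1; -.9 -.41 0 0 0 1; -.93 -.32 0 0 0 1; -.96 -.22 0 0 0 1; -.97 -.12 0 0 0 1", claw=0.75)

```text
time_s: 0.97
eef_pos: [0.3107, 0.2568, 0.2315]
eef_rot: [0.0, 0.534, 0.846, 0.0]
wrist_force: [1.3, -0.5, -0.6]
opening: 0.124
grasp_force: 0.0
```

```bash
cat > st.py <<'E'
from h import *
from scipy.spatial.transform import Rotation as Ro
o=ctrl.get_obs();q=o['eef_rot'];R=Ro.from_quat([q[1],q[2],q[3],q[0]]).as_matrix()
print('t',o['time_s'],'p',np.round(o['eef_pos'],4),'yaw(tool y)',round(np.arctan2(R[1,1],R[0,1]),4),'z',np.round(R[:,2],3),'F',np.round(o['wrist_force'],1),'op',round(o['opening'],3))
E
python3 st.py
python3 - <<'E'
from m import *
T=shot('top')
for n,a,b in(('railN',(398,314),(145,322)),('railS',(400,467),(145,470)),('plN',(727,282),(41,294)),('plS',(741,493),(37,505))):
    z=.022 if n[0]=='r' else .006
    A,B=ray(T,*full(a),z),ray(T,*full(b),z);d=B-A;print(n,A[:2],B[:2],np.arctan2(-d[0],d[1]))
E
```

```text
t 0.9667 p [0.3107 0.2568 0.2315] yaw(tool y) 0.4447 z [ 0.001  0.    -1.   ] F [ 1.3 -0.5 -0.6] op 0.124
railN [ 0.51287659 -0.08007538] [0.51177547 0.08415951] 0.0067044508876815
railS [ 0.41324317 -0.07828356] [0.41528263 0.08484718] -0.012501328693746422
plN [ 0.53191587 -0.29710819] [0.53546095 0.1541708 ] -0.007855457741948232
plS [ 0.39301626 -0.2975582 ] [0.39619443 0.15639514] -0.00700095965070113
```

Call:
carry_out(plan="-.98 -.03 0 0 0 1; -.98 .07 0 0 0 1; -.97 .17 0 0 0 1; -.94 .26 0 0 0 1; -.91 .36 0 0 0 .5; -.9 .4 .2 0 0 0; -.9 .4 .4 0 0 0; -.9 .4 .6 0 0 0")

```text
time_s: 1.68
eef_pos: [0.4386, -0.0271, 0.1873]
eef_rot: [0.002, 0.708, 0.707, 0.001]
wrist_force: [0.9, 1.0, 0.0]
opening: 0.123
grasp_force: 0.0
```

```bash
python3 st.py
```

```text
t 1.6833 p [ 0.4386 -0.0271  0.1873] yaw(tool y) -0.0017 z [ 0.005 -0.002 -1.   ] F [0.9 1.  0. ] op 0.123
```

Call:
carry_out(plan="-.5 .2 .4 0 0 0; -.5 .2 .4 0 0 0; -.5 .22 .5 0 0 .05; 0 0 .4 0 0 0; 0 0 .3 0 0 0; 0 0 0 0 0 0; 0 0 0 0 0 0; 0 0 0 0 0 0")

```text
time_s: 2.35
eef_pos: [0.4619, -0.0844, 0.1067]
eef_rot: [0.001, 0.709, 0.705, 0.0]
wrist_force: [0.2, 0.4, 0.6]
opening: 0.121
grasp_force: 0.0
```

```bash
python3 st.py
python3 - <<'E'
from m import *
p=ctrl.get_obs()['eef_pos']
T=shot('top');S=shot('scene')
print(proj(T,p),proj(S,p))
s=cv2.resize(S['pixels'][150:250,185:360,::-1],None,fx=4,fy=4,interpolation=cv2.INTER_CUBIC)
t=cv2.resize(T['pixels'][170:270,250:400,::-1],None,fx=4,fy=4,interpolation=cv2.INTER_CUBIC)[:, :]
t=cv2.copyMakeBorder(t,0,0,0,100,0)
cv2.imwrite('pics/b2.png',cv2.resize(np.vstack([s,t]),None,fx=.75,fy=.75))
E
```

```text
t 2.35 p [ 0.4619 -0.0844  0.1067] yaw(tool y) -0.0056 z [ 0.001 -0.    -1.   ] F [0.2 0.4 0.6] op 0.121
[307.52481464 222.0362457 ] [268.11505523 184.89886318]
```

View pics/b2.png

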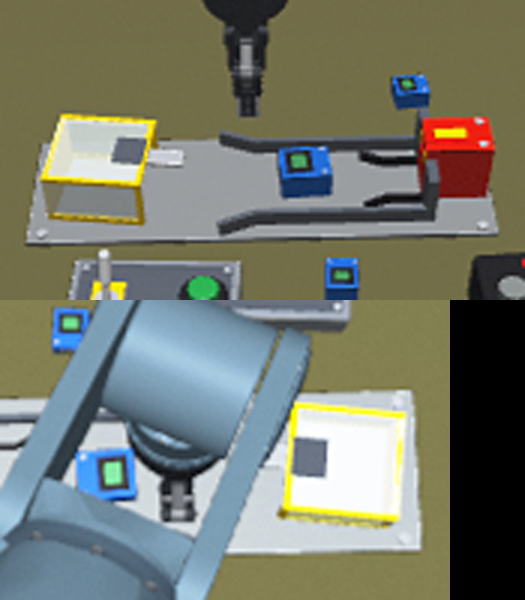

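The fingertips hang over the lane, between the module and the guard's tongue: (248,113) in the scene half, (178,498) in the top half. Next I descend and push.

Call:
carry_out(plan="0 .04 .6 0 0 0; 0 0 .6 0 0 0; 0 0 .6 0 0 0; 0 0 .42 0 0 0; 0 0 0 0 0 0; .2 0 0 0 0 0; .2 0 0 0 0 0; .2 0 0 0 0 0")

```text
time_s: 3.12
eef_pos: [0.4644, -0.06, 0.0188]
eef_rot: [0.001, 0.709, 0.705, 0.001]
wrist_force: [0.1, 0.6, -0.6]
opening: 0.128
grasp_force: 0.1
```

Call:
carry_out(plan=".2 0 0 0 0 0; .2 0 0 0 0 0; .2 0 0 0 0 0; .2 0 0 0 0 0; .2 0 0 0 0 0; .2 0 0 0 0 0; .2 0 0 0 0 0; .1 0 0 0 0 0")

```text
time_s: 3.78
eef_pos: [0.4633, 0.0008, 0.017]
eef_rot: [-0.0, 0.709, 0.705, -0.0]
wrist_force: [-0.5, -1.1, 0.7]
opening: 0.128
grasp_force: 0.3
```

```bash
python3 st.py
python3 - <<'E'
from m import *
S=shot('scene')
s=cv2.resize(S['pixels'][150:250,185:360,::-1],None,fx=4,fy=4,interpolation=cv2.INTER_CUBIC)
cv2.imwrite('pics/b3.png',s)
E
```

```text
t 3.7833 p [0.4633 0.0008 0.017 ] yaw(tool y) -0.0054 z [-0.  0. -1.] F [-0.5 -1.1  0.7] op 0.128
```

View pics/b3.png

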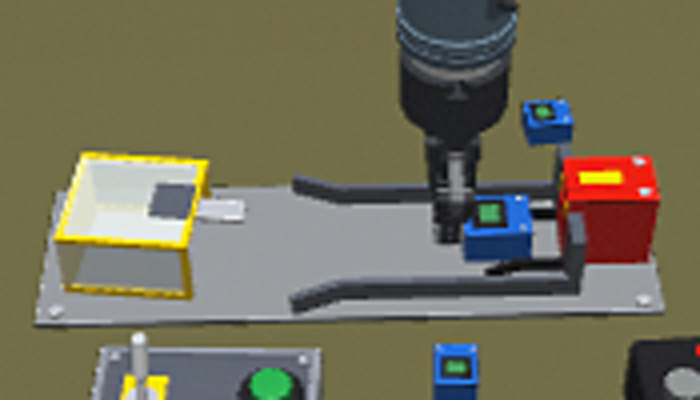

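The module, at (497,228) in the crop, is square against the fingers and entering the nest guides. I keep pushing, slower.

Call:
carry_out(plan=".1 0 0 0 0 0; .1 0 0 0 0 0; .1 0 0 0 0 0; .1 0 0 0 0 0; .05 0 0 0 0 0; .05 0 0 0 0 0; .05 0 0 0 0 0; 0 0 0 0 0 0")

```text
time_s: 4.5
eef_pos: [0.4636, 0.0219, 0.0171]
eef_rot: [-0.0, 0.709, 0.705, 0.0]
wrist_force: [-0.1, 0.6, -0.9]
opening: 0.125
grasp_force: 0.0
```

Call:
carry_out(plan=".05 0 0 0 0 0; .05 0 0 0 0 0; 0 0 0 0 0 0; .05 0 0 0 0 0; 0 0 0 0 0 0; 0 0 0 0 0 0; 0 0 0 0 0 0; 0 0 0 0 0 0")

```text
time_s: 5.17
eef_pos: [0.4638, 0.0238, 0.0173]
eef_rot: [0.002, 0.709, 0.705, -0.002]
wrist_force: [-3.6, -21.0, -0.4]
opening: 0.125
grasp_force: 10.7
```

Contact at 21 N with the TCP where it was predicted, so the module is home. I lift clear and go behind the guard.

Call:
carry_out(plan="-.3 0 0 0 0 0; -.2 0 -.6 0 0 0; 0 0 -.9 0 0 0; 0 0 -.9 0 0 0; -1 0 0 0 0 0; -1 0 0 0 0 0; -1 0 0 0 0 0; -1 0 0 0 0 0", claw=0)

```text
time_s: 5.83
eef_pos: [0.4626, -0.1538, 0.1138]
eef_rot: [0.001, 0.709, 0.705, 0.0]
wrist_force: [0.9, -0.3, -0.2]
opening: 0.507
grasp_force: 0.0
```

Call:
carry_out(plan="-1 0 0 0 0 0; -1 0 0 0 0 0; -1 0 0 0 0 0; -.9 0 0 0 0 0; 0 0 0 0 0 0; 0 0 0 0 0 0; 0 0 0 0 0 0; 0 0 0 0 0 0")

```text
time_s: 6.5
eef_pos: [0.4614, -0.3068, 0.1127]
eef_rot: [-0.001, 0.709, 0.705, 0.0]
wrist_force: [-0.1, -0.2, -0.5]
opening: 0.5
grasp_force: 0.0
```

```bash
python3 st.py
python3 - <<'E'
from m import *
T=shot('top');S=shot('scene')
for z,l,h in ((.036,(100,120,150),(125,255,255)),(.061,(22,120,150),(34,255,255))):
    for n,c in(('top',T),('scene',S)):
        for a,ce,b in blobs(mask(c,n,l,h),60):
            w=np.array([ray(c,*q,z)[:2] for q in np.argwhere(b)[:,::-1]],np.float32); r=cv2.minAreaRect(w); print(n,a,np.round(r[0],4),np.round(r[1],4),round(r[2],1))
s=cv2.resize(S['pixels'][150:250,185:360,::-1],None,fx=3,fy=3,interpolation=cv2.INTER_CUBIC)
t=cv2.resize(T['pixels'][170:270,205:380,::-1],None,fx=3,fy=3,interpolation=cv2.INTER_CUBIC)
cv2.imwrite('pics/b4.png',np.vstack([s,t]))
E
```

```text
t 6.5 p [ 0.4614 -0.3068  0.1127] yaw(tool y) -0.005 z [-0.001  0.001 -1.   ] F [-0.1 -0.2 -0.5] op 0.5
top 111 [ 0.5879 -0.0013] [0.0311 0.0348] 88.5
top 226 [0.4621 0.0612] [0.0491 0.0413] 88.6
scene 93 [0.4696 0.0565] [0.049  0.0379] 88.0
top 124 [ 0.6355 -0.208 ] [0.0256 0.0431] 87.3
top 110 [ 0.4823 -0.1935] [0.0508 0.1067] 48.3
scene 167 [ 0.4674 -0.2307] [0.0956 0.0939] 82.7
scene 89 [ 0.656  -0.2112] [0.0276 0.0398] 87.1
scene 174 [ 0.7185 -0.2817] [0.053  0.0221] 6.6
```

View pics/b4.png

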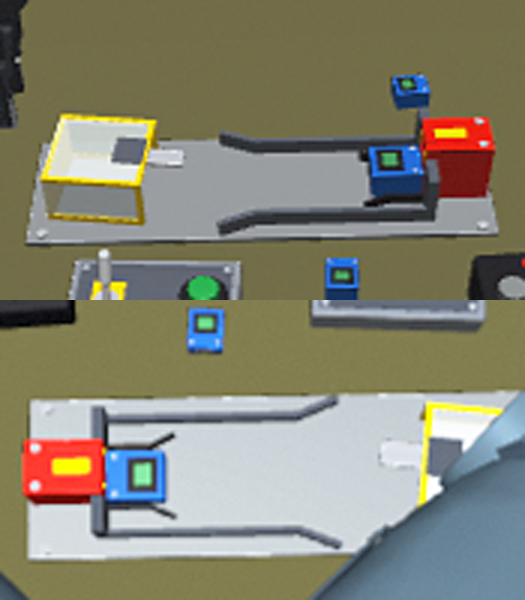

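The module sits home against the switch, at (395,165) and (135,473). The guard hasn't moved and the fingers are behind it. I descend and push the guard.

Call:
carry_out(plan="0 .09 .7 0 0 0; 0 0 .7 0 0 0; 0 0 .7 0 0 0; 0 0 0 0 0 0; .2 0 0 0 0 0; .2 0 0 0 0 0; .2 0 0 0 0 0; .2 0 0 0 0 0")

```text
time_s: 7.27
eef_pos: [0.4667, -0.2763, 0.0312]
eef_rot: [0.002, 0.709, 0.705, 0.0]
wrist_force: [0.9, -1.0, 1.0]
opening: 0.5
grasp_force: 0.7
```

Call:
carry_out(plan=".2 0 0 0 0 0; .2 0 0 0 0 0; .2 0 0 0 0 0; .2 0 0 0 0 0; .2 0 0 0 0 0; .2 0 0 0 0 0; .2 0 0 0 0 0; .1 0 0 0 0 0")

```text
time_s: 7.93
eef_pos: [0.4655, -0.215, 0.0289]
eef_rot: [-0.0, 0.709, 0.705, 0.0]
wrist_force: [-0.2, -1.8, 0.8]
opening: 0.495
grasp_force: 0.8
```

```bash
cat > g.py <<'E'
import sys
from m import *
T=shot('top');S=shot('scene')
s=cv2.resize(S['pixels'][150:250,185:360,::-1],None,fx=3,fy=3,interpolation=cv2.INTER_CUBIC)
t=cv2.resize(T['pixels'][170:270,205:380,::-1],None,fx=3,fy=3,interpolation=cv2.INTER_CUBIC)
cv2.imwrite('pics/'+sys.argv[1],np.vstack([s,t]))
for n,c in(('top',T),('scene',S)):
        for a,ce,b in blobs(mask(c,n,(22,120,150),(34,255,255)),60):
            w=np.array([ray(c,*q,.061)[:2] for q in np.argwhere(b)[:,::-1]],np.float32); r=cv2.minAreaRect(w); print(n,a,np.round(r[0],4),np.round(r[1],4),round(r[2],1))
E
python3 st.py; python3 g.py b5.png
```

```text
t 7.9333 p [ 0.4655 -0.215   0.0289] yaw(tool y) -0.0055 z [-0.001  0.001 -1.   ] F [-0.2 -1.8  0.8] op 0.495
top 124 [ 0.6355 -0.208 ] [0.0256 0.0431] 87.3
scene 135 [ 0.4617 -0.1578] [0.0961 0.0886] 88.0
scene 90 [ 0.656  -0.2109] [0.0283 0.0398] 87.1
scene 174 [ 0.7185 -0.2817] [0.053  0.0221] 6.6
```

View pics/b5.png

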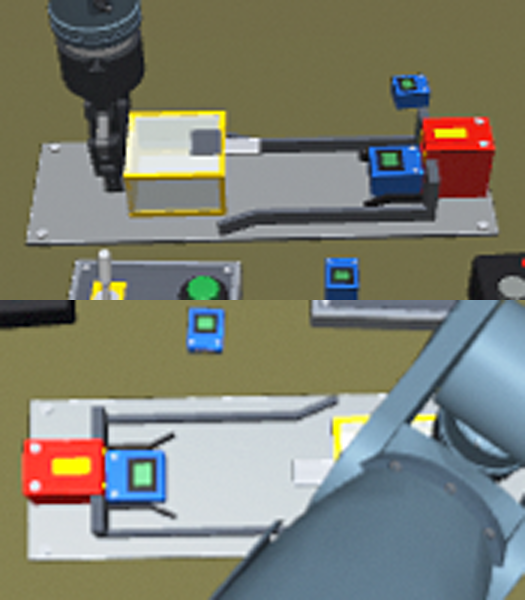

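The guard is square on the fingers at the lane mouth, (175,150) in the scene half, and about 8 mm off towards the robot. I continue slowly through the funnel with a small drift to the centre.

Call:
carry_out(plan=".12 .03 0 0 0 0; .12 .03 0 0 0 0; .12 .03 0 0 0 0; .12 .03 0 0 0 0; .12 .03 0 0 0 0; .12 .03 0 0 0 0; .12 0 0 0 0 0; .12 0 0 0 0 0")

```text
time_s: 8.7
eef_pos: [0.4733, -0.1775, 0.0291]
eef_rot: [0.0, 0.709, 0.705, 0.0]
wrist_force: [0.1, -1.5, -1.4]
opening: 0.503
grasp_force: 0.6
```

Call:
carry_out(plan=".12 0 0 0 0 0; .12 0 0 0 0 0; .12 0 0 0 0 0; .12 0 0 0 0 0; .12 0 0 0 0 0; .12 0 0 0 0 0; .12 0 0 0 0 0; .12 0 0 0 0 0")

```text
time_s: 9.37
eef_pos: [0.4734, -0.1391, 0.0292]
eef_rot: [0.0, 0.709, 0.705, -0.0]
wrist_force: [-0.9, -1.0, -0.3]
opening: 0.498
grasp_force: 0.6
```

```bash
python3 st.py; python3 g.py b6.png
```

```text
t 9.3667 p [ 0.4734 -0.1391  0.0292] yaw(tool y) -0.006 z [ 0. -0. -1.] F [-0.9 -1.  -0.3] op 0.498
top 124 [ 0.6355 -0.208 ] [0.0256 0.0431] 87.3
scene 130 [ 0.4706 -0.0804] [0.0937 0.0921] 88.0
scene 90 [ 0.656  -0.2109] [0.0283 0.0398] 87.1
scene 174 [ 0.7185 -0.2817] [0.053  0.0221] 6.6
```

View pics/b6.png

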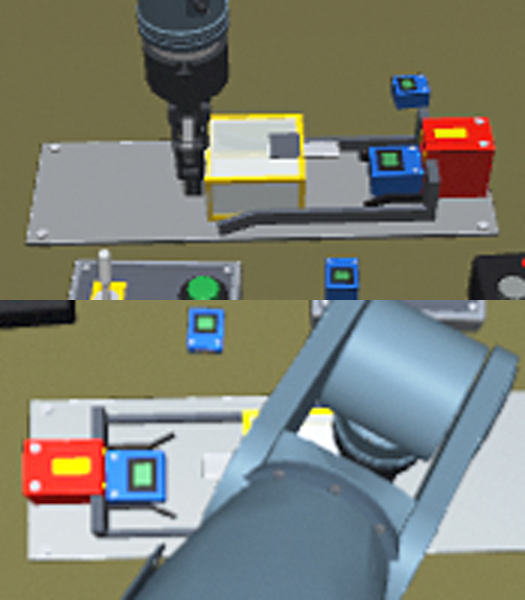

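The guard is inside the straight part of the lane, tongue aimed at the slot. I push on.

Call:
carry_out(plan=".2 -.03 0 0 0 0; .2 -.03 0 0 0 0; .2 -.03 0 0 0 0; .2 -.03 0 0 0 0; .2 0 0 0 0 0; .2 0 0 0 0 0; .2 0 0 0 0 0; .2 0 0 0 0 0")

```text
time_s: 10.13
eef_pos: [0.4689, -0.0747, 0.0292]
eef_rot: [-0.0, 0.709, 0.705, -0.0]
wrist_force: [-0.0, -1.2, -0.0]
opening: 0.499
grasp_force: 0.9
```

Call:
carry_out(plan=".12 0 0 0 0 0; .12 0 0 0 0 0; .12 0 0 0 0 0; .12 0 0 0 0 0; .1 0 0 0 0 0; .1 0 0 0 0 0; .1 0 0 0 0 0; .05 0 0 0 0 0")

```text
time_s: 10.8
eef_pos: [0.4691, -0.0419, 0.0291]
eef_rot: [-0.0, 0.709, 0.705, -0.0]
wrist_force: [0.1, -1.3, 0.2]
opening: 0.503
grasp_force: 0.7
```

Call:
carry_out(plan=".08 0 0 0 0 0; .08 0 0 0 0 0; .05 0 0 0 0 0; .05 0 0 0 0 0; .05 0 0 0 0 0; 0 0 0 0 0 0; 0 0 0 0 0 0; 0 0 0 0 0 0")

```text
time_s: 11.47
eef_pos: [0.4692, -0.0298, 0.0291]
eef_rot: [-0.0, 0.709, 0.705, 0.0]
wrist_force: [0.7, 0.3, -0.0]
opening: 0.503
grasp_force: 0.0
```

Call:
carry_out(plan=".05 0 0 0 0 0; .05 0 0 0 0 0; .05 0 0 0 0 0; .05 0 0 0 0 0; .05 0 0 0 0 0; 0 0 0 0 0 0; 0 0 0 0 0 0; 0 0 0 0 0 0")

```text
time_s: 12.13
eef_pos: [0.4693, -0.0214, 0.0292]
eef_rot: [0.001, 0.709, 0.705, -0.001]
wrist_force: [-2.0, -10.1, -2.2]
opening: 0.502
grasp_force: 5.4
```

Call:
carry_out(plan=".05 0 0 0 0 0; 0 0 0 0 0 0; .05 0 0 0 0 0; 0 0 0 0 0 0; 0 0 0 0 0 0; 0 0 0 0 0 0; 0 0 0 0 0 0; 0 0 0 0 0 0")

```text
time_s: 12.8
eef_pos: [0.4694, -0.0213, 0.0294]
eef_rot: [0.003, 0.709, 0.705, -0.003]
wrist_force: [-5.4, -31.2, -2.4]
opening: 0.496
grasp_force: 15.6
```

Guard home: 31 N with the TCP at the predicted place. I back off and go to the toggle.

Call:
carry_out(plan="-.5 0 0 0 0 0; -.2 0 -.6 0 0 0; 0 0 -.9 0 0 0; 0 0 -.9 0 0 0; -.9 .6 0 0 0 0; -.9 .6 0 0 0 0; -.9 .6 0 0 0 0; -.9 .6 0 0 0 0")

```text
time_s: 13.47
eef_pos: [0.5621, -0.184, 0.1259]
eef_rot: [0.0, 0.709, 0.705, 0.001]
wrist_force: [0.4, 0.3, 0.1]
opening: 0.501
grasp_force: 0.0
```

Call:
carry_out(plan="-.55 .3 0 0 0 0; 0 0 0 0 0 0; 0 0 0 0 0 0; 0 0 0 0 0 0; 0 0 0 0 0 0; 0 0 0 0 0 0; 0 0 0 0 0 0; 0 0 0 0 0 0", claw=1)

```text
time_s: 14.13
eef_pos: [0.5726, -0.2045, 0.1254]
eef_rot: [0.0, 0.709, 0.705, 0.0]
wrist_force: [0.4, 0.7, 0.4]
opening: -0.001
grasp_force: 0.0
```

```bash
python3 st.py; python3 g.py b7.png
python3 - <<'E'
from m import *
T=shot('top');S=shot('scene')
s=cv2.resize(S['pixels'][150:280,185:360,::-1],None,fx=3,fy=3,interpolation=cv2.INTER_CUBIC)
t=cv2.resize(T['pixels'][195:265,205:380,::-1],None,fx=3,fy=3,interpolation=cv2.INTER_CUBIC)
cv2.imwrite('pics/b7.png',np.vstack([s,t]))
E
```

```text
t 14.1333 p [ 0.5726 -0.2045  0.1254] yaw(tool y) -0.0051 z [ 0. -0. -1.] F [0.4 0.7 0.4] op -0.001
top 181 [0.4617 0.0397] [0.0933 0.0937] 88.5
scene 135 [0.4677 0.0347] [0.094  0.0957] 0.4
scene 90 [ 0.656  -0.2109] [0.0283 0.0398] 87.1
scene 174 [ 0.7185 -0.2817] [0.053  0.0221] 6.6
```

View pics/b7.png

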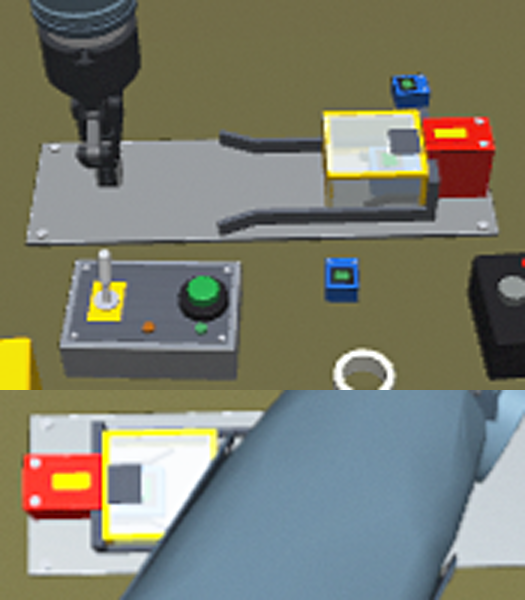

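The guard is closed with its tongue in the slot, and the shut fingers are on the near side of the toggle. Lower and flip.

Call:
carry_out(plan="-.16 0 .45 0 0 0; 0 0 .45 0 0 0; 0 0 .45 0 0 0; 0 0 0 0 0 0; 0 .3 0 0 0 0; 0 .2 0 0 0 0; 0 .2 0 0 0 0; 0 .2 0 0 0 0")

```text
time_s: 15.0
eef_pos: [0.6096, -0.2122, 0.0722]
eef_rot: [0.0, 0.709, 0.705, -0.0]
wrist_force: [-1.8, 0.7, 1.5]
opening: -0.002
grasp_force: 1.0
```

Call:
carry_out(plan="0 .2 0 0 0 0; 0 .2 0 0 0 0; 0 .2 0 0 0 0; 0 .15 0 0 0 0; 0 0 0 0 0 0; 0 -.3 0 0 0 0; 0 -.4 0 0 0 0; 0 -.4 -.2 0 0 0")

```text
time_s: 15.67
eef_pos: [0.5936, -0.2111, 0.0774]
eef_rot: [-0.001, 0.709, 0.705, -0.0]
wrist_force: [-1.2, 0.5, -0.6]
opening: 0.002
grasp_force: 0.0
```

```bash
python3 st.py
python3 - <<'E'
from m import *
S=shot('scene')
cv2.imwrite('pics/b8.png',cv2.resize(S['pixels'][150:280,185:360,::-1],None,fx=4,fy=4,interpolation=cv2.INTER_CUBIC))
E
```

```text
t 15.6667 p [ 0.5936 -0.2111  0.0774] yaw(tool y) -0.0057 z [-0.002  0.001 -1.   ] F [-1.2  0.5 -0.6] op 0.002
```

View pics/b8.png

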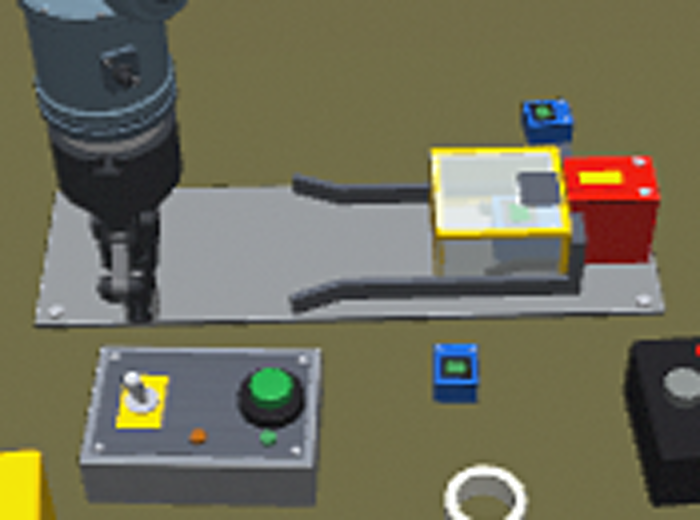

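The toggle now leans towards the camera (+x), so the isolator is on. Next I go above the green button.

Call:
carry_out(plan="0 0 -.8 0 0 0; .5 .2 0 0 0 0; .6 .4 0 0 0 0; .6 .4 0 0 0 0; .4 .35 0 0 0 0; 0 0 0 0 0 0; 0 0 0 0 0 0; 0 0 0 0 0 0")

```text
time_s: 16.38
eef_pos: [0.6491, -0.1284, 0.1109]
eef_rot: [-0.0, 0.709, 0.705, -0.0]
wrist_force: [-0.3, 0.4, 0.1]
opening: 0.003
grasp_force: 0.0
```

```bash
python3 st.py
```

```text
t 16.3833 p [ 0.6491 -0.1284  0.1109] yaw(tool y) -0.0057 z [-0. -0. -1.] F [-0.3  0.4  0.1] op 0.003
```

Call:
carry_out(plan="0 -.06 .5 0 0 0; 0 0 .4 0 0 0; 0 0 .15 0 0 0; 0 0 .1 0 0 0; 0 0 .1 0 0 0; 0 0 .05 0 0 0; 0 0 0 0 0 0; 0 0 0 0 0 0")

```text
time_s: 17.05
eef_pos: [0.6471, -0.129, 0.061]
eef_rot: [0.001, 0.709, 0.705, -0.0]
wrist_force: [-4.2, 0.0, 7.2]
opening: -0.003
grasp_force: 3.6
```

Call:
carry_out(plan="0 0 .05 0 0 0; 0 0 .03 0 0 0; 0 0 0 0 0 0; 0 0 0 0 0 0; 0 0 0 0 0 0; 0 0 0 0 0 0; 0 0 0 0 0 0; 0 0 0 0 0 0")

```text
time_s: 17.72
eef_pos: [0.6473, -0.1291, 0.0607]
eef_rot: [0.001, 0.709, 0.705, -0.0]
wrist_force: [-13.6, 2.2, 23.0]
opening: 0.001
grasp_force: 12.1
```

The button is at its bottom stop: 23 N and no further travel. Release and retreat.

Call:
carry_out(plan="0 0 -.3 0 0 0; 0 0 -.6 0 0 0; 0 0 -.9 0 0 0; 0 0 -.9 0 0 0; 0 0 -.5 0 0 0; 0 0 0 0 0 0; 0 0 0 0 0 0; 0 0 0 0 0 0")

```text
time_s: 18.38
eef_pos: [0.6464, -0.1282, 0.1834]
eef_rot: [-0.0, 0.709, 0.705, -0.0]
wrist_force: [-1.0, 0.4, -0.9]
opening: 0.001
grasp_force: 0.0
```

```bash
python3 st.py
python3 - <<'E'
from m import *
T=shot('top');S=shot('scene')
s=cv2.resize(S['pixels'][150:280,185:360,::-1],None,fx=3,fy=3,interpolation=cv2.INTER_CUBIC)
cv2.imwrite('pics/b9.png',s)
E
```

```text
t 18.3833 p [ 0.6464 -0.1282  0.1834] yaw(tool y) -0.0062 z [-0.  0. -1.] F [-1.   0.4 -0.9] op 0.001
```

View pics/b9.png

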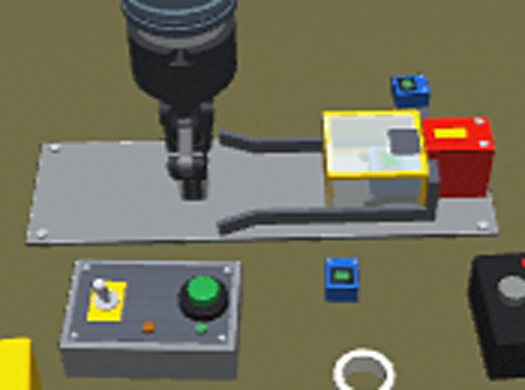

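The toggle is on at (102,290), the button is up at (204,290), the guard is closed at (375,145) and the arm is clear. Handing in.

```bash
python3 -c "
from bench import ctrl
print(ctrl.hand_in())"
```

```text
the job is handed in; nothing more can be done
None
```

I handed the job in at about 18 s of the 67 s allowed: module pushed home, guard closed with its tongue in the switch, isolator on, and start button pressed and released; the hand-in returned no verdict, so these rest on my force readings and camera checks.

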